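# Clamp the medicine bottle and take off its push-and-turn cap

### The job

Open the medicine bottle that stands in the bamboo bottle keeper: first lower the keeper's hinged frame lid until it is fully closed over the bottle's shoulders, then press the bottle's safety cap down and, keeping it pressed, twist it about a quarter turn counter-clockwise (seen from above) until it is free. Lift the cap off and finish while still holding it in the gripper, level, a few centimetres clear of the bottle and straight above it, with the lid still closed. Leave the mug, the glass jar and the pill case where they stand.

Things in the scene. Friction and masses are not known exactly. Their poses are not given: they have to be found in the camera images.
- keeper: Bamboo bottle keeper, an open frame 136 (x) x 116 (y) x 72 mm high, fixed. Origin: centre of its underside; z up; the lid hinges on the +x side, its free edge is at -x (front). A round amber medicine bottle (74 mm diameter, shoulder 68 mm high) is seated in it on the origin's vertical axis and can neither turn nor lift.
- bottle_axis (a point): Point on the bottle's axis at the top of its neck, 98 mm above the keeper's underside, inside the cap while that is on; axes as the keeper's. Cap lock: at rest the cap turns only about 5 degrees and cannot be lifted off. Pressed down it turns counter-clockwise seen from above (clockwise is blocked). From 55 to 115 degrees (a stop) it is free to lift and need not be pressed.
- flap (a joint): Hinge angle of the keeper's frame lid, rad: 0 = closed (lying level on the frame), 1.57 = standing upright, at most 1.95. It starts open, 1.1 to 1.75. A stiff hinge: it stays where it is left and takes about 1.5 N at the tab to move. Closed, it meets a rigid stop.
- flap_hinge (a point): Middle of the lid's hinge line, at x = +60, z = 75 mm of the keeper; axes as the keeper's, hinge line along y. The lid is a frame 6 mm thick (hinge line at mid-thickness), 116 mm wide, reaching 124 mm from the hinge; its window, through which the cap passes, runs 22 to 98 mm from the hinge and is 58 mm wide. Closed, its top is at 78 mm, 8 mm under the cap's rim.
- flap_tab (a point): Centre of the upper (outer) face of the lid's finger tab, 133 mm from the hinge line; moves with the lid. The tab, 50 mm wide, in the middle of the lid's free edge, reaches 144 mm from the hinge. z axis: the lid's outer normal (up when closed); x points towards the hinge.
- cap_center (a point): Centre (half-way up) of the white ribbed round safety cap, 49 mm diameter, 30 mm high, about 25 g; z is its axis, up. On the bottle its rim is 86, this point 101, its top 116 mm above the keeper's underside, its x along the keeper's x. A spring under it gives 6 N at rest, 13 N pressed fully. To turn, press it down 4.5 to 6 mm (rigid stop at 6.5 mm).
- mug_center (a point): Bystander: white ceramic mug, 80 mm diameter, 90 mm high, with a handle; point on its axis half-way up.
- jar_center (a point): Bystander: empty glass jar with screw-top metal lid, 72 mm diameter, 110 mm high; point on its axis half-way up.
- pillcase_center (a point): Bystander: flat plastic pill case, 60 x 120 x 22 mm, lying; its centre.
There are look-alikes about, which are no part of the job. Of the things shaped like the part that bears cap_center, the white one is meant. What is shaped like the keeper but red is not meant.

How it is judged:
By the outcome, as a careful person would: the job done as asked, in the order asked, and still so for the second after the job is handed in, while the arm keeps its last pose, push and grip.
It also fails if it takes over 54 s, if anything falls off the work surface, if the arm or the gripper's body presses on something with over 40 N, if the wrist force passes 120 N, or if a joint passes its speed limit or range.

### The arm

A 6-joint arm with a two-finger parallel gripper is mounted at the origin on the work surface. World frame = base frame: x ahead of the robot, y to its left, z up, the work surface at z = 0. Lengths are in m, angles in rad, forces in N, time in s.
With the tool pointing down it reaches from about 0.35 to 0.975 m from the base axis. Payload 4.9 kg.
Tool frame: the origin (TCP) lies on the centre line of the jaws, within the pads' length; the fingertips stand 14 mm ahead of it and the grasp point (between the pads) lies 5 mm behind it; y points along the fingers, z is the direction in which the jaws open and shut, and the axes are right-handed (so a half turn about y gives the same grasp; the last joint's range is limited). The gripper opens to 85 mm and grips with 20 to 120 N. Pads are 22 mm wide; open, the fingers measure 114 mm over their backs; the gripper's body (76 mm by 85 mm) begins 54 mm behind the grasp point. The pads swing forward as they close: fully open they stand 13 mm farther back than shut.
Start: joints at [-1.444, 0.053, 1.613, -0, 1.476, -0.119], TCP at [0.152, -0.606, 0.245] pointing down, gripper open.
Joint ranges: [-3.01, 3.01], [-1.01, 2.22], [0.06, 2.58], [-1.02, 4.17], [0.09, 2.62], [-3.14, 3.14]. Speed limits (rad/s): [2.57, 2.57, 3.14, 3.14, 3.14, 3.14].

### API

Orientations are given as a rotation vector (axis times angle).
In Python, from station import ctrl gives the robot as it stands.
- The arm moves only by the tool servo_tool, never from a script. Its arguments are lists of equal length, an entry for each row: "delta_pos": the shift along the tool's x, y, z in m, a list of three; "dr": the turn, a rotation vector about the tool's x, y, z in degrees, a list of three; "grip": the opening, from 0 (shut) to 1 (fully open). In form: {"delta_pos": [[x, y, z], ...], "dr": [[rx, ry, rz], ...], "grip": [grip, ...]}. A call has 1 to 5 rows; each row shifts and turns the pose as measured when the row begins, along the tool's axes as they then stand; what a row does not reach is not made up. A row lasts 1/8 s, in which the tool goes at most 62.5 mm and 10.7 degrees, less where a joint would pass 70% of its speed; a pose out of reach is approached as far as the arm can. A call is refused whole if a number of a shift passes 0.0625 or a number of a turn 10.7, either way. A call with a gripper value outside its range is refused whole. The fingers move at their own pace and stop on an object; "grip_force" is the grip in N (left out, the last holds). Time passes only in rows, so rows that do not move let the fingers close. It gives the time, the measured TCP pose, the force and the opening at its end, in the units of the state.
- ctrl.get_obs(): the state, without advancing time (a new reading comes with each control period).
- ctrl.get_image(name): name is "side" or "top"; returns the picture (384x512x3 uint8, red, green, blue); there is no depth.
- ctrl.camera_params(name): a dict with "fovy" (degrees; the focal length in pixels is half the picture's height over the tangent of half this angle, whatever the lens; pixels are square), "cx", "cy" (the principal point, pixels), "k1" (the pictures are not rectified: a ray, as slopes to the right and down, at radius r is drawn at 1 + k1 r^2 times it, then the intrinsics apply), "eye" and "rotation" of the camera in the world. Camera axes: x right, y down, z forward; pixel columns grow to the right and rows downward; lengths in m; the calibration is good to about 2 mm. A picture is of the moment at which its call begins. camera_params takes no time and is no camera call.
- ctrl.finish_job(): hands the job in, once; it reports no verdict.
Trained networks look in the newest picture that a camera, given by its name, has taken for a name from the list of things; names that differ only in an ending like _2 or _b are one class to them, and where a whole thing is asked for, a point or a joint stands for the part that bears it (a point fixed in the world has none). Each returns a list of dicts, best first, with "score" (0 to 1); they miss things now and then, are a little off and sometimes report something else, mostly with a low value. They report only what shows in the picture. A call takes as long as a camera call. They do not tell look-alikes from the thing itself.
- ctrl.masks_of(camera, label): "pixels" (384x512 bool, what is visible of it) and "extent" ([left, top, right, bottom] in pixels, round what is visible of it).
The state is a dict: "t": time; "q": joint angles; "dq": joint speeds; "effort": joint torques, N m; "tool_pos": TCP position; "tool_rot": TCP orientation; "contact_force": force on the tool from outside, world axes, zero at the start; "wrist_torque": the same for the moment, N m; "opening": finger opening in m.
Only numpy, scipy, OpenCV 4.12 (cv2) and the standard library are available. Lean on these libraries where they do the work, as an engineer would, in place of code of your own. Each camera call takes 0.05 s, during which the arm holds its last target.

## Working session

There is one attempt and no reset: what is moved stays moved. The work goes in short steps, Python scripts to look and compute and a tool call to move; the robot and the scene stay as the last step left them, time stands still between calls to the robot, and variables do not carry over. Pictures are saved under pics/ and viewed, and the job is handed in when it is done.

Besides the shell and the picture viewer there is one more tool, called by a JSON object that holds its "api" and its "payload", one argument or row to a line. servo_tool: Moves the arm, as the interface text tells. Its arguments: {"type":"object","properties":{"delta_pos":{"type":"array","items":{"type":"array","items":{"type":"number"}}},"dr":{"type":"array","items":{"type":"array","items":{"type":"number"}}},"grip":{"type":"array","items":{"type":"number"}},"grip_force":{"type":"number"}},"required":["delta_pos","dr","grip"]}

```bash
ls; mkdir -p pics; python3 - <<'E'
from station import ctrl
import cv2
o=ctrl.get_obs(); print(o)
for n in("side","top"):
    im=ctrl.get_image(n); cv2.imwrite(f"pics/{n}0.png",im[:,:,::-1]); print(n,ctrl.camera_params(n))
E
```

```text
pics
{'t': 0.0, 'q': array([-1.44399865e+00,  5.33981520e-02,  1.61431030e+00,  5.24657636e-07,
        1.47599415e+00, -1.18995205e-01]), 'dq': array([ 0.00012438,  0.00160135,  0.00023179,  0.00057804, -0.00028422,
        0.00107927]), 'effort': array([-6.26592828e-04, -3.93684661e+01, -3.70175707e+01, -2.31008635e-04,
        7.21408142e-03, -8.10651045e-06]), 'tool_pos': array([ 0.15200551, -0.60561572,  0.24402765]), 'tool_rot': array([-0.25825439,  2.09296541, -2.08852055]), 'contact_force': array([ 1.04660358, -0.77177723, -0.03354927]), 'wrist_torque': array([ 0.00847796, -0.00479568, -0.00363078]), 'opening': 0.08518133479764245}
side {'fovy': 50.56179371826338, 'cx': 252.12384791653452, 'cy': 187.4506173074714, 'k1': -0.12390833811040562, 'eye': array([0.43840175, 0.69233562, 0.71992738]), 'rotation': array([-0.22449706,  2.80061492, -1.23385022])}
top {'fovy': 50.49002039016267, 'cx': 257.51357656859096, 'cy': 195.26787174983588, 'k1': 0.0409722548399734, 'eye': array([0.47320299, 0.01891835, 1.00307847]), 'rotation': array([-2.16404409,  2.20345473, -0.04564304])}
```

View pics/side0.png

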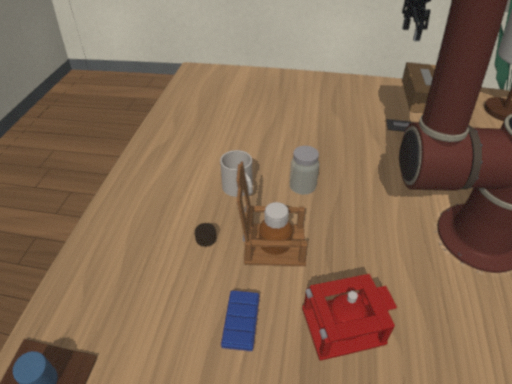

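View pics/top0.png

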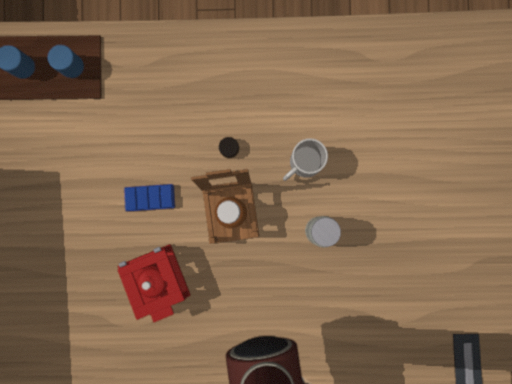

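```bash
cat > h.py <<'E'
import numpy as np, cv2
from scipy.spatial.transform import Rotation as R
from station import ctrl
def P(n):
    p=ctrl.camera_params(n); f=192/np.tan(np.radians(p['fovy']/2))
    return p,f,R.from_rotvec(p['rotation']).as_matrix(),np.array(p['eye'])
def proj(n,X):
    p,f,M,e=P(n); c=(np.atleast_2d(X)-e)@M; s=c[:,:2]/c[:,2:]; r2=(s**2).sum(1,keepdims=True)
    s=s*(1+p['k1']*r2); return s*f+[p['cx'],p['cy']]
def ray(n,u):
    p,f,M,e=P(n); d=(np.array(u,float)-[p['cx'],p['cy']])/f; s=d.copy()
    for _ in range(20): s=d/(1+p['k1']*(s@s))
    v=M@np.array([s[0],s[1],1]); return e,v/np.linalg.norm(v)
def onz(n,u,z):
    e,v=ray(n,u); return e+v*(z-e[2])/v[2]
def tri(us,ut):
    A=[];b=[]
    for n,u in(("side",us),("top",ut)):
        e,v=ray(n,u); Q=np.eye(3)-np.outer(v,v); A.append(Q);b.append(Q@e)
    return np.linalg.lstsq(np.vstack(A),np.hstack(b),rcond=None)[0]
E
python3 - <<'E'
from h import *
for n in("side","top"):
    im=ctrl.get_image(n)
    for l in("cap_center","keeper","flap","jar_center","mug_center","pillcase_center"):
        for d in ctrl.masks_of(n,l)[:3]:
            ys,xs=np.nonzero(d['pixels']); print(n,l,round(d['score'],2),d['extent'],xs.mean().round(1),ys.mean().round(1),len(xs))
im=ctrl.get_image("top")[150:265,170:285]; a=cv2.resize(im,(580,580),interpolation=cv2.INTER_CUBIC)
cv2.imwrite("pics/topc.png",a[:,:,::-1])
im=ctrl.get_image("side")[150:280,220:350]; a=cv2.resize(im,(580,580),interpolation=cv2.INTER_CUBIC)
cv2.imwrite("pics/sidec.png",a[:,:,::-1])
E
```

```text
side cap_center 0.64 [194.6, 223.8, 218.6, 247.9] 205.1 234.8 467
side cap_center 0.63 [265.8, 203.9, 288.9, 229.2] 276.1 215.0 529
side keeper 0.96 [239.4, 164.8, 308.9, 264.7] 269.0 233.5 3359
side keeper 0.57 [301.4, 270.7, 396.3, 361.8] 347.6 315.9 6007
side flap 0.88 [310.1, 276.1, 397.0, 343.1] 354.6 307.0 2791
side flap 0.58 [238.9, 165.1, 251.4, 239.8] 243.0 197.6 532
side jar_center 0.69 [291.7, 148.8, 317.9, 191.5] 304.1 169.9 1208
side mug_center 0.8 [218.5, 147.4, 253.4, 196.8] 235.1 171.0 1013
side mug_center 0.57 [266.1, 203.2, 288.9, 226.8] 276.2 214.7 518
side pillcase_center 0.59 [220.8, 292.5, 262.7, 353.0] 240.4 321.1 1899
top cap_center 0.9 [217.6, 200.0, 241.8, 222.9] 228.2 211.5 388
top cap_center 0.82 [218.9, 135.6, 239.6, 159.7] 228.3 147.1 361
top keeper 0.98 [193.7, 169.5, 256.3, 241.5] 228.3 205.1 2952
top keeper 0.63 [117.1, 244.5, 192.4, 321.0] 153.6 283.2 3677
top flap 0.87 [118.6, 246.7, 184.3, 320.9] 151.6 287.8 2157
top flap 0.67 [193.8, 169.9, 249.5, 191.7] 221.4 178.9 741
top jar_center 0.93 [306.4, 218.1, 341.4, 245.4] 322.1 231.4 874
top mug_center 0.91 [281.9, 139.9, 329.6, 179.9] 306.9 158.9 1241
top pillcase_center 0.83 [123.9, 182.6, 177.7, 214.3] 148.9 197.5 1257
```

View pics/topc.png

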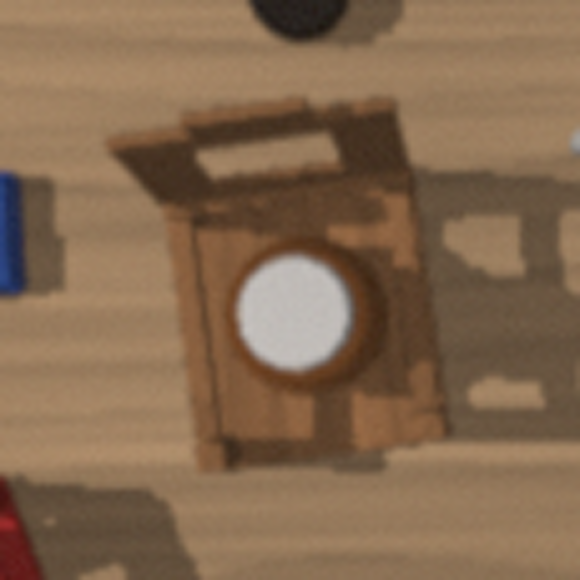

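View pics/sidec.png

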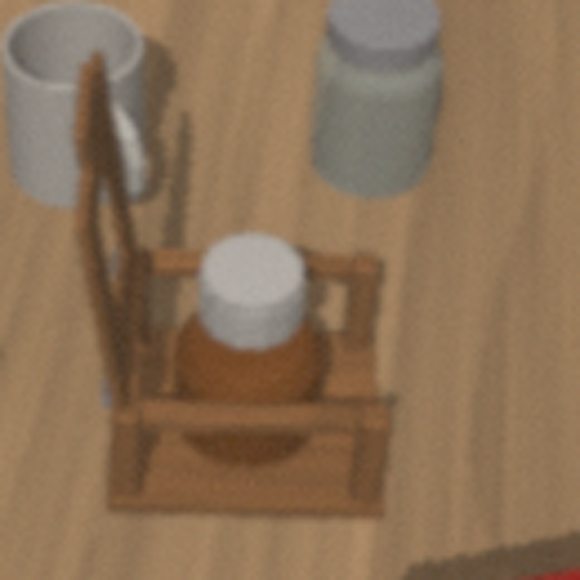

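```bash
cat >> h.py <<'E'
def k2w(s,X):
    X=np.atleast_2d(np.array(X,float)); return X@R.from_euler('z',s[2]).as_matrix().T+[s[0],s[1],0]
def lid(s,r,y,n=0.):
    a=s[3]; return k2w(s,[.060-r*np.cos(a)+n*np.sin(a),y,.075+r*np.sin(a)+n*np.cos(a)])[0]
def draw(n,s,fn,box,sc):
    im=ctrl.get_image(n)[:,:,::-1]; x0,y0,x1,y1=box
    a=cv2.resize(im[y0:y1,x0:x1],None,fx=sc,fy=sc,interpolation=cv2.INTER_CUBIC)
    def pl(W,c):
        q=(proj(n,np.array(W))+.5-[x0,y0])*sc; cv2.polylines(a,[q.round().astype(int)],False,c,1,cv2.LINE_AA)
    sq=[(-.068,-.058),(.068,-.058),(.068,.058),(-.068,.058),(-.068,-.058)]
    for z in(0,.072): pl([k2w(s,[x,y,z])[0] for x,y in sq],(0,255,0))
    t=np.linspace(0,6.3,40)
    for z in(.086,.116): pl([k2w(s,[.0245*np.cos(u),.0245*np.sin(u),z])[0] for u in t],(255,255,0))
    for m in(-.003,.003):
        pl([lid(s,r,y,m) for r,y in[(0,-.058),(.124,-.058),(.124,-.025),(.144,-.025),(.144,.025),(.124,.025),(.124,.058),(0,.058)]],(0,0,255))
    cv2.imwrite(fn,a)
E
python3 - <<'E'
from h import *
from scipy.optimize import least_squares
c=lambda x,y:(x/5.043+170-.5,y/5.043+150-.5)
d=lambda x,y:(x/4.4615+220-.5,y/4.4615+150-.5)
def res(s):
    r=[]
    def k(n,u,W): r.extend(proj(n,W)[0]-u)
    for _ in range(2):k("top",c(295,312),k2w(s,[0,0,.116]))
    for _ in range(2):k("side",d(252,268),k2w(s,[0,0,.116]))
    k("top",c(200,470),k2w(s,[-.068,.058,.072])); k("top",c(445,435),k2w(s,[-.068,-.058,.072]))
    k("top",c(108,142),lid(s,.124,.058)); k("top",c(395,98),lid(s,.124,-.058))
    k("top",c(183,112),lid(s,.144,.025)); k("top",c(305,98),lid(s,.144,-.025))
    k("side",d(392,400),k2w(s,[-.068,.058,.072])); k("side",d(383,513),k2w(s,[-.068,.058,0])); k("side",d(110,510),k2w(s,[.068,.058,0]))
    k("side",d(97,52),lid(s,.144,0))
    return r
g=onz("top",c(295,312),.116)
f=least_squares(res,[g[0],g[1],0.1,1.5],loss='soft_l1')
s=f.x; print(g,s,np.round(np.array(res(s)).reshape(-1,2),1).tolist())
print(tri(d(252,268),c(295,312)))
draw("top",s,"pics/ft.png",(170,150,285,265),5); draw("side",s,"pics/fs.png",(220,150,350,280),4.5)
# bystanders
print("tool",proj("side",[0,0,0]))
for l,us,ut in(("mug",(235,171),(309,157)),("jar",(304,150),(323,231))): print(l,onz("top",ut,.09 if l=="mug" else .11))
E
```

```text
[0.49112465 0.09803049 0.116     ] [0.49192662 0.09729488 0.13012875 1.6843823 ] [[0.3, -0.4], [0.3, -0.4], [-0.5, -1.1], [-0.5, -1.1], [-0.1, 2.0], [1.7, 1.4], [-0.4, -0.0], [0.4, 0.1], [-0.5, 1.2], [0.8, 0.2], [0.7, 5.0], [-0.2, 0.8], [-1.3, 0.2], [-3.9, 9.2]]
[0.49093946 0.09821293 0.11378916]
tool [[481.00126372 235.55944436]]
mug [ 0.61074771 -0.08394725  0.09      ]
jar [ 0.44486753 -0.10803122  0.11      ]
```

View pics/ft.png

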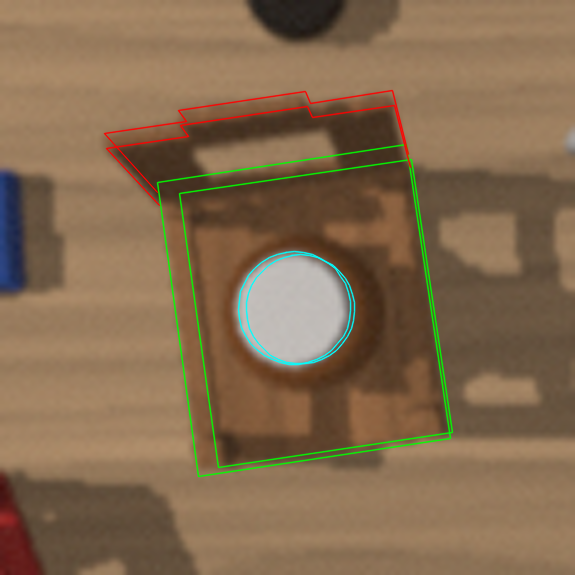

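View pics/fs.png

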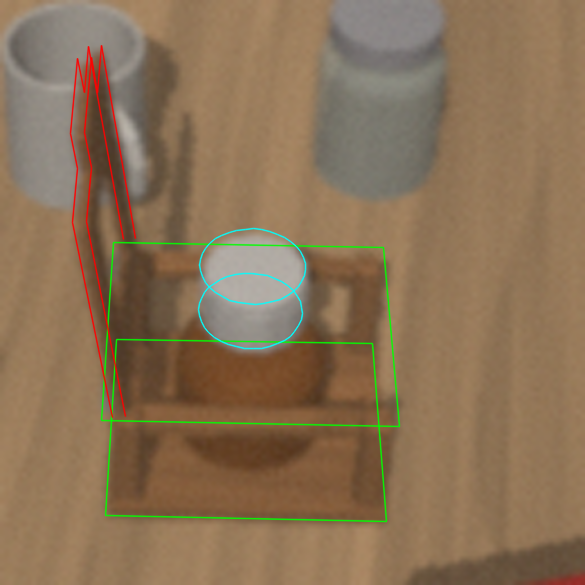

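```bash
cat > st.py <<'E'
from h import *
S=[.4915,.0975,.13,1.68]
def show(tgt=None,o=None):
    o=o or ctrl.get_obs(); M=R.from_rotvec(o['tool_rot']).as_matrix()
    k=R.from_euler('z',S[2]).as_matrix().T
    print("t",round(o['t'],2),"pos",o['tool_pos'].round(4),"kpos",((o['tool_pos']-[S[0],S[1],0])@k.T).round(4),"F",o['contact_force'].round(1),"open",round(o['opening'],4),"q",o['q'].round(2))
    print("T",o['wrist_torque'].round(2)); print("kaxes xyz",(k@M).round(3).tolist())
    if tgt is not None:
        w=k2w(S,[tgt])[0]; print("tool delta",(M.T@(w-o['tool_pos'])).round(4), "world", (w-o['tool_pos']).round(4))
if __name__=="__main__":
    import sys
    show([float(v) for v in sys.argv[1:4]] if len(sys.argv)>3 else None)
E
python3 st.py .12 0 .26
```

```text
t 1.0 pos [ 0.1521 -0.6062  0.2453] kpos [-0.4278 -0.6538  0.2453] F [-0.2  0.3  0. ] open 0.0854 q [-1.44  0.05  1.61  0.    1.48 -0.12]
T [-0.05 -0.02  0.01]
kaxes xyz [[-0.993, 0.0, 0.116], [-0.116, 0.0, -0.993], [-0.0, -1.0, -0.0]]
tool delta [-0.6196 -0.0147 -0.5861] world [0.4584 0.7193 0.0147]
```

{"api": "servo_tool", "payload": {
  "delta_pos": [
    [-0.01,-0.05,-0.01],
    [-0.042,-0.005,-0.04],
    [-0.042,0,-0.04],
    [-0.042,0,-0.04],
    [-0.042,0,-0.04]
  ],
  "dr": [
    [0,0,0],
    [0,0,0],
    [0,0,0],
    [0,0,0],
    [0,0,0]
  ],
  "grip": [0,0,0,0,0],
  "grip_force": 60
}}

```text
t: 1.62
tool_pos: [0.2851, -0.3953, 0.3024]
tool_rot: [-0.249, 2.093, -2.094]
contact_force: [1.5, 0.2, -0.3]
opening: -0.0001
```

{"api": "servo_tool", "payload": {
  "delta_pos": [
    [-0.042,0,-0.04],
    [-0.042,0,-0.04],
    [-0.042,0,-0.04],
    [-0.042,0,-0.04],
    [-0.042,0,-0.04]
  ],
  "dr": [
    [0,0,0],
    [0,0,0],
    [0,0,0],
    [0,0,0],
    [0,0,0]
  ],
  "grip": [0,0,0,0,0]
}}

```text
t: 2.25
tool_pos: [0.4457, -0.1428, 0.3042]
tool_rot: [-0.242, 2.088, -2.098]
contact_force: [1.4, -0.1, -0.6]
opening: 0.0003
```

```bash
python3 st.py .12 0 .29
```

```text
t 2.25 pos [ 0.4457 -0.1428  0.3042] kpos [-0.0766 -0.2324  0.3042] F [ 1.4 -0.1 -0.6] open 0.0003 q [-0.47 -0.37  1.89 -0.    1.61  0.86]
T [ 0.03 -0.03 -0.04]
kaxes xyz [[-0.994, 0.006, 0.107], [-0.107, -0.005, -0.994], [-0.006, -1.0, 0.006]]
tool delta [-0.2202  0.0144 -0.2101] world [ 0.1648  0.2559 -0.0142]
```

{"api": "servo_tool", "payload": {
  "delta_pos": [
    [-0.042,0,-0.04],
    [-0.042,0,-0.04],
    [-0.042,0,-0.04],
    [-0.042,0,-0.04],
    [-0.042,0,-0.04]
  ],
  "dr": [
    [0,0,0],
    [0,0,0],
    [0,0,0],
    [0,0,0],
    [0,3,0]
  ],
  "grip": [0,0,0,0,0]
}}

```text
t: 2.88
tool_pos: [0.6069, 0.1105, 0.3061]
tool_rot: [-0.184, 2.112, -2.127]
contact_force: [-0.0, -0.2, 1.0]
opening: 0.0001
```

{"api": "servo_tool", "payload": {
  "delta_pos": [
    [-0.012,0,-0.01],
    [0,0,0]
  ],
  "dr": [
    [0,4,0],
    [0,0,0]
  ],
  "grip": [0,0]
}}

```text
t: 3.12
tool_pos: [0.618, 0.1266, 0.3052]
tool_rot: [-0.117, 2.149, -2.162]
contact_force: [-0.8, 0.2, 0.1]
opening: -0.0004
```

```bash
python3 st.py .12 0 .202; python3 - <<'E'
from st import *
draw("side",S,"pics/s2.png",(180,80,360,280),3)
E
```

```text
t 3.12 pos [0.618  0.1266 0.3052] kpos [0.1292 0.0125 0.3052] F [-0.8  0.2  0.1] open -0.0004 q [ 0.09  0.03  1.53 -0.01  1.56  1.54]
T [-0.03  0.03  0.03]
kaxes xyz [[-1.0, 0.01, -0.012], [0.011, -0.007, -1.0], [-0.01, -1.0, 0.007]]
tool delta [0.0101 0.1032 0.0119] world [-0.0075 -0.0136 -0.1032]
```

View pics/s2.png

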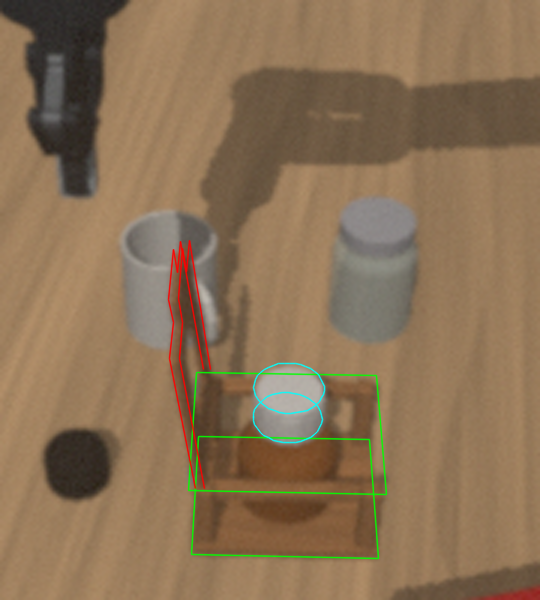

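{"api": "servo_tool", "payload": {
  "delta_pos": [
    [0,0.05,0.012],
    [0,0.05,0],
    [0.005,0.01,0],
    [0.02,0,0],
    [0.015,0,0]
  ],
  "dr": [
    [0,0,0],
    [0,0,0],
    [0,0,0],
    [0,0,0],
    [0,0,0]
  ],
  "grip": [0,0,0,0,0]
}}

```text
t: 3.8
tool_pos: [0.5801, 0.1039, 0.1975]
tool_rot: [-0.107, 2.145, -2.161]
contact_force: [2.2, 0.5, 0.6]
opening: 0.0002
```

```bash
python3 st.py .074 0 .2
```

```text
t 3.8 pos [0.5801 0.1039 0.1975] kpos [ 0.0887 -0.0051  0.1975] F [2.2 0.5 0.6] open 0.0002 q [ 0.05 -0.01  1.76 -0.01  1.38  1.51]
T [ 0.11 -0.17  0.01]
kaxes xyz [[-1.0, 0.017, -0.013], [0.013, -0.009, -1.0], [-0.017, -1.0, 0.008]]
tool delta [ 0.0147 -0.0028 -0.0049] world [-0.0153  0.0032  0.0025]
```

{"api": "servo_tool", "payload": {
  "delta_pos": [
    [0.015,-0.005,-0.003],
    [0.02,-0.004,-0.002],
    [0.022,0.002,0],
    [0.02,0.009,0],
    [0.018,0.012,0]
  ],
  "dr": [
    [0,0,0],
    [0,0,0],
    [0,0,0],
    [0,0,0],
    [0,0,0]
  ],
  "grip": [0,0,0,0,0]
}}

```text
t: 4.42
tool_pos: [0.4873, 0.0963, 0.1935]
tool_rot: [-0.08, 2.133, -2.149]
contact_force: [0.9, 1.0, 0.6]
opening: -0.0001
```

```bash
python3 st.py -.025 0 .167; python3 - <<'E'
from st import *
S[3]=.87
draw("side",S,"pics/s3.png",(180,80,360,280),3)
E
```

```text
t 4.42 pos [0.4873 0.0963 0.1935] kpos [-0.0043 -0.0006  0.1935] F [0.9 1.  0.6] open -0.0001 q [ 0.05 -0.25  1.98 -0.01  1.37  1.5 ]
T [ 0.04 -0.18  0.03]
kaxes xyz [[-0.999, 0.042, -0.014], [0.013, -0.01, -1.0], [-0.042, -0.999, 0.01]]
tool delta [ 0.0218  0.0256 -0.0006] world [-0.0206 -0.0021 -0.0265]
```

View pics/s3.png

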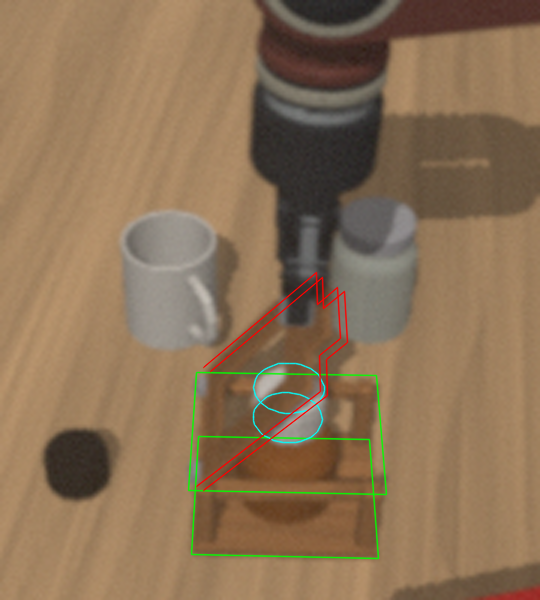

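{"api": "servo_tool", "payload": {
  "delta_pos": [
    [0.015,0.014,-0.001],
    [0.015,0.017,0],
    [0.012,0.018,0],
    [0.008,0.018,0],
    [0.005,0.016,0]
  ],
  "dr": [
    [0,0,-1],
    [0,0,-1],
    [0,0,-1],
    [0,0,0],
    [0,0,0]
  ],
  "grip": [0,0,0,0,0]
}}

```text
t: 5.1
tool_pos: [0.4322, 0.0892, 0.1096]
tool_rot: [-0.13, 2.151, -2.175]
contact_force: [1.3, -0.6, 0.2]
opening: 0.0002
```

```bash
python3 st.py -.061 0 .092
```

```text
t 5.1 pos [0.4322 0.0892 0.1096] kpos [-0.0598 -0.0005  0.1096] F [ 1.3 -0.6  0.2] open 0.0002 q [ 0.04 -0.28  2.15 -0.01  1.27  1.5 ]
T [ 0.01 -0.06 -0.02]
kaxes xyz [[-1.0, -0.004, -0.014], [0.014, -0.011, -1.0], [0.004, -1.0, 0.011]]
tool delta [ 0.0011  0.0176 -0.0007] world [-0.0012  0.0004 -0.0176]
```

{"api": "servo_tool", "payload": {
  "delta_pos": [
    [0.001,0.008,0],
    [0,0.006,0],
    [0,0.004,0],
    [0,0.003,0],
    [0,0.002,0]
  ],
  "dr": [
    [0,0,0],
    [0,0,0],
    [0,0,0],
    [0,0,0],
    [0,0,0]
  ],
  "grip": [0,0,0,0,0]
}}

```text
t: 5.72
tool_pos: [0.43, 0.0889, 0.0918]
tool_rot: [-0.144, 2.156, -2.181]
contact_force: [-7.7, -1.5, 10.1]
opening: -0.0002
```

```bash
python3 st.py -.061 0 .092; python3 - <<'E'
from st import *
S[3]=0
draw("side",S,"pics/s4.png",(200,120,360,280),3.7)
E
```

```text
t 5.72 pos [0.43   0.0889 0.0918] kpos [-0.0621 -0.0005  0.0918] F [-7.7 -1.5 10.1] open -0.0002 q [ 0.04 -0.25  2.16 -0.01  1.25  1.5 ]
T [-0.11  1.42  0.02]
kaxes xyz [[-1.0, -0.017, -0.013], [0.013, -0.01, -1.0], [0.017, -1.0, 0.011]]
tool delta [-0.0011 -0.0002 -0.0006] world [0.001  0.0007 0.0002]
```

View pics/s4.png

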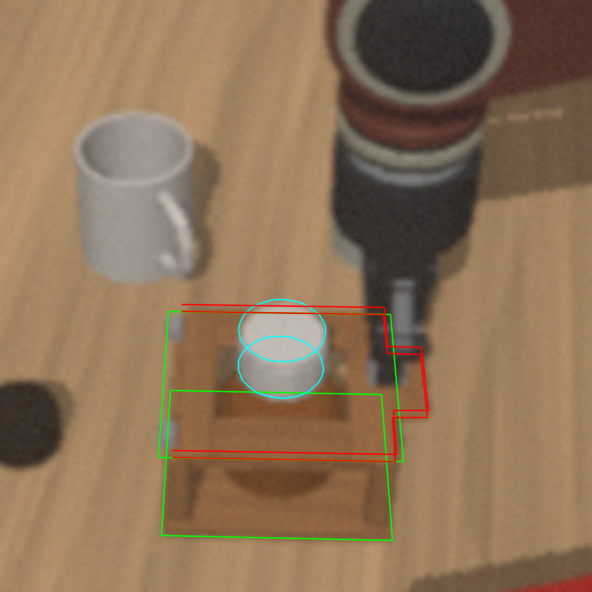

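{"api": "servo_tool", "payload": {
  "delta_pos": [
    [0,0.003,0],
    [0,-0.002,0],
    [0,-0.05,0],
    [0,-0.05,0],
    [0,-0.03,0]
  ],
  "dr": [
    [0,0,0],
    [0,0,0],
    [0,0,0],
    [0,0,0.5],
    [0,0,0.5]
  ],
  "grip": [0,0,0,0.3,1]
}}

```text
t: 6.4
tool_pos: [0.432, 0.0905, 0.2252]
tool_rot: [-0.133, 2.151, -2.175]
contact_force: [0.4, 0.3, 1.0]
opening: 0.0358
```

```bash
python3 st.py 0 0 .20; python3 - <<'E'
from st import *
S[3]=0
draw("side",S,"pics/s5.png",(200,120,360,280),3.7)
draw("top",S,"pics/t5.png",(180,140,340,300),3.7)
E
```

```text
t 6.4 pos [0.432  0.0905 0.2252] kpos [-0.0599  0.0008  0.2252] F [0.4 0.3 1. ] open 0.0358 q [ 0.04 -0.4   2.04 -0.01  1.5   1.5 ]
T [ 0.01 -0.02 -0.01]
kaxes xyz [[-1.0, -0.006, -0.012], [0.012, -0.011, -1.0], [0.006, -1.0, 0.011]]
tool delta [-0.0601  0.0249 -0.0002] world [ 0.0595  0.007  -0.0252]
```

View pics/s5.png

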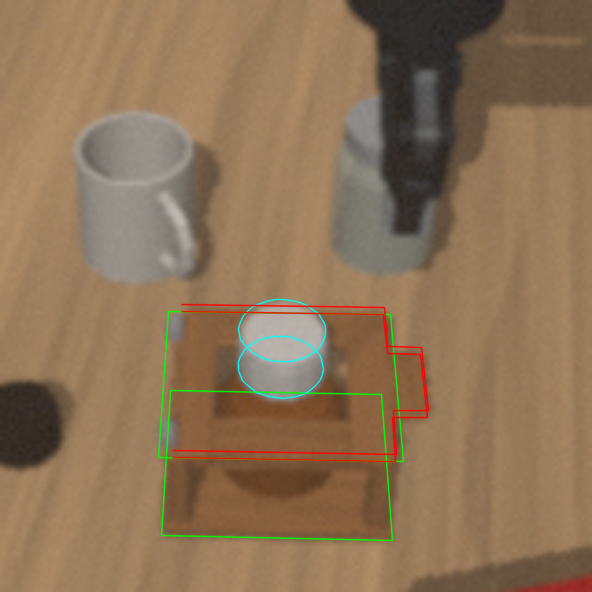

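View pics/t5.png

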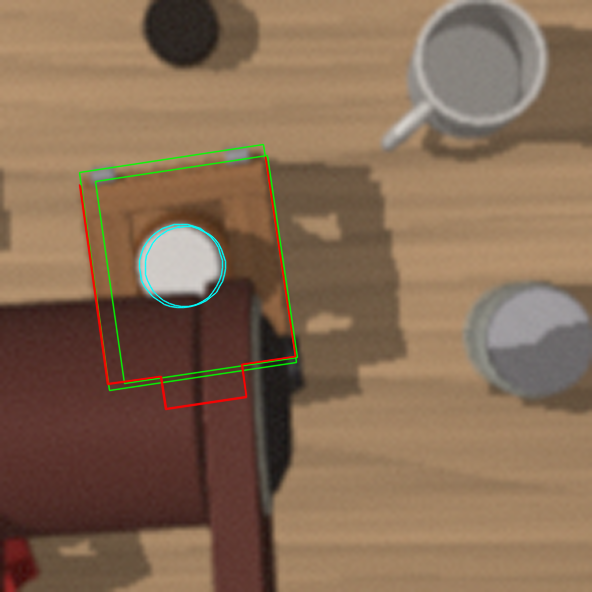

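{"api": "servo_tool", "payload": {
  "delta_pos": [
    [-0.03,0,-0.001],
    [-0.029,0,0],
    [0,0,0],
    [0,0.04,0],
    [0,0.03,0]
  ],
  "dr": [
    [0.5,0,0],
    [0,0,0],
    [0,0,0],
    [0,0,0],
    [0,0,0]
  ],
  "grip": [1,1,1,1,1]
}}

```text
t: 7.12
tool_pos: [0.4931, 0.0971, 0.1533]
tool_rot: [-0.126, 2.138, -2.182]
contact_force: [0.2, -0.4, 0.6]
opening: 0.0855
```

```bash
python3 st.py -.0005 .001 .101; python3 - <<'E'
from st import *
S[3]=0
draw("side",S,"pics/s6.png",(200,120,360,280),3.7)
E
```

```text
t 7.12 pos [0.4931 0.0971 0.1533] kpos [ 0.0015 -0.0006  0.1533] F [ 0.2 -0.4  0.6] open 0.0855 q [ 0.06 -0.17  1.98 -0.02  1.33  1.52]
T [-0.01 -0.01  0.05]
kaxes xyz [[-1.0, -0.001, -0.012], [0.012, -0.021, -1.0], [0.0, -1.0, 0.021]]
tool delta [ 0.002   0.0522 -0.0026] world [-0.0022  0.0013 -0.0523]
```

View pics/s6.png

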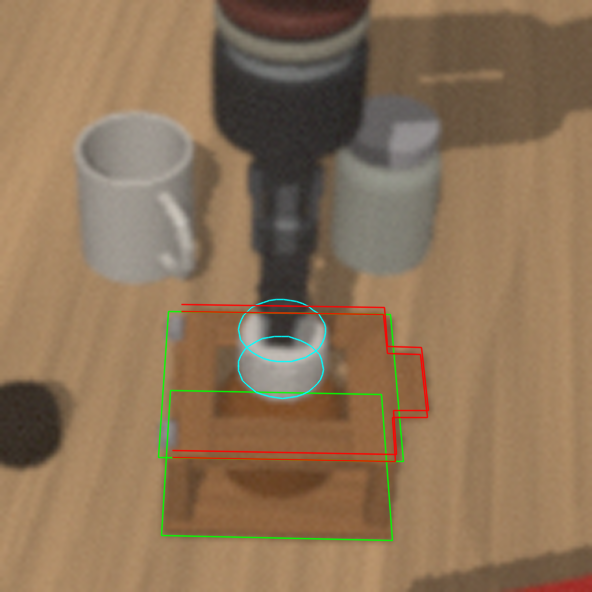

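{"api": "servo_tool", "payload": {
  "delta_pos": [
    [0.002,0.018,-0.002],
    [0,0.017,0],
    [0,0.013,0],
    [0,0.002,0]
  ],
  "dr": [
    [-1.2,0,0],
    [0,0,0],
    [0,0,0],
    [0,0,0]
  ],
  "grip": [1,1,1,1]
}}

```text
t: 7.68
tool_pos: [0.4868, 0.0983, 0.0958]
tool_rot: [-0.136, 2.167, -2.163]
contact_force: [0.7, 0.8, -0.2]
opening: 0.0855
```

```bash
python3 st.py -.0005 .001 .101
```

```text
t 7.67 pos [0.4868 0.0983 0.0958] kpos [-0.0046  0.0014  0.0958] F [ 0.7  0.8 -0.2] open 0.0855 q [ 0.05 -0.11  2.03  0.    1.23  1.5 ]
T [-0.01 -0.07  0.  ]
kaxes xyz [[-1.0, -0.008, -0.013], [0.013, 0.002, -1.0], [0.008, -1.0, -0.002]]
tool delta [-0.004  -0.0052  0.0003] world [0.0041 0.0002 0.0052]
```

{"api": "servo_tool", "payload": {
  "delta_pos": [
    [-0.004,-0.005,0],
    [0,0,0]
  ],
  "dr": [
    [0,0,0.4],
    [0,0,0]
  ],
  "grip": [1,1]
}}

```text
t: 7.92
tool_pos: [0.4923, 0.0989, 0.1025]
tool_rot: [-0.125, 2.162, -2.158]
contact_force: [0.2, 0.5, -0.9]
opening: 0.0855
```

```bash
python3 st.py -.0005 .001 .101
```

```text
t 7.92 pos [0.4923 0.0989 0.1025] kpos [0.0009 0.0013 0.1025] F [ 0.2  0.5 -0.9] open 0.0855 q [ 0.05 -0.11  2.02  0.    1.23  1.5 ]
T [-0.04  0.02  0.05]
kaxes xyz [[-1.0, 0.002, -0.012], [0.012, 0.002, -1.0], [-0.002, -1.0, -0.002]]
tool delta [0.0014 0.0015 0.0003] world [-0.0014 -0.0005 -0.0015]
```

{"api": "servo_tool", "payload": {
  "delta_pos": [
    [0.001,0.001,0],
    [0,0,0],
    [0,0,0],
    [0,0,0],
    [0,0,0]
  ],
  "dr": [
    [0,0,0],
    [0,0,0],
    [0,0,0],
    [0,0,0],
    [0,0,0]
  ],
  "grip": [0.5,0.3,0.3,0.3,0.3],
  "grip_force": 70
}}

```text
t: 8.55
tool_pos: [0.4922, 0.0988, 0.1032]
tool_rot: [-0.122, 2.161, -2.156]
contact_force: [-0.3, 0.6, 1.1]
opening: 0.0464
```

```bash
python3 st.py 0 0 .095; python3 - <<'E'
from st import *
S[3]=0
draw("side",S,"pics/s7.png",(200,120,360,280),3.7)
E
```

```text
t 8.55 pos [0.4922 0.0988 0.1032] kpos [0.0009 0.0012 0.1032] F [-0.3  0.6  1.1] open 0.0464 q [ 0.05 -0.11  2.02  0.    1.23  1.5 ]
T [-0.01  0.06  0.03]
kaxes xyz [[-1.0, 0.005, -0.012], [0.012, 0.002, -1.0], [-0.005, -1.0, -0.002]]
tool delta [0.0009 0.0082 0.0012] world [-0.0007 -0.0013 -0.0082]
```

View pics/s7.png

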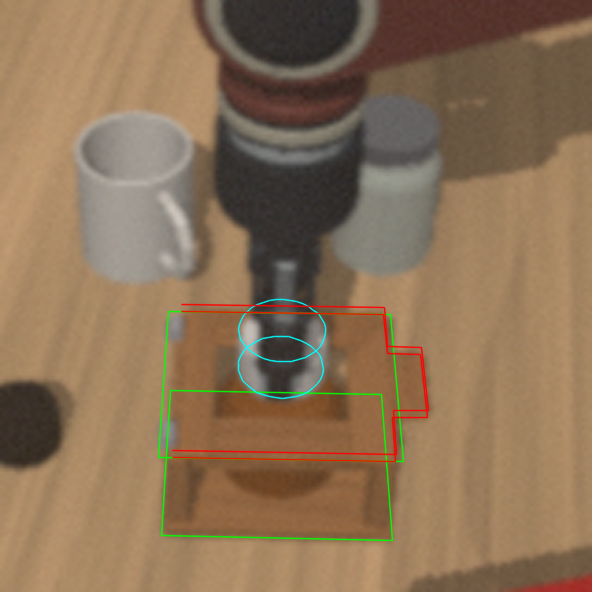

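{"api": "servo_tool", "payload": {
  "delta_pos": [
    [0,0.002,0],
    [0,0.002,0],
    [0,0.002,0]
  ],
  "dr": [
    [0,0,0],
    [0,0,0],
    [0,0,0]
  ],
  "grip": [0.3,0.3,0.3]
}}

```text
t: 8.98
tool_pos: [0.4922, 0.0988, 0.1001]
tool_rot: [-0.125, 2.161, -2.158]
contact_force: [-4.8, -0.2, 9.9]
opening: 0.0465
```

```bash
python3 st.py 0 0 .097
```

```text
t 8.97 pos [0.4922 0.0988 0.1001] kpos [0.0009 0.0012 0.1001] F [-4.8 -0.2  9.9] open 0.0465 q [ 0.05 -0.11  2.02  0.    1.22  1.5 ]
T [-0.11  0.84  0.03]
kaxes xyz [[-1.0, 0.002, -0.012], [0.012, 0.002, -1.0], [-0.002, -1.0, -0.002]]
tool delta [0.0009 0.003  0.0012] world [-0.0007 -0.0013 -0.0031]
```

{"api": "servo_tool", "payload": {
  "delta_pos": [
    [0,0.003,0],
    [0,0.003,0]
  ],
  "dr": [
    [0,0,0],
    [0,0,0]
  ],
  "grip": [0.3,0.3]
}}

```text
t: 9.22
tool_pos: [0.4923, 0.0988, 0.0971]
tool_rot: [-0.128, 2.162, -2.159]
contact_force: [-7.1, -1.2, 13.2]
opening: 0.0468
```

```bash
python3 st.py 0 0 .097
```

```text
t 9.22 pos [0.4923 0.0988 0.0971] kpos [0.0009 0.0012 0.0971] F [-7.1 -1.2 13.2] open 0.0468 q [ 0.05 -0.1   2.02  0.    1.22  1.5 ]
T [-0.11  1.14 -0.02]
kaxes xyz [[-1.0, 0.0, -0.012], [0.012, 0.001, -1.0], [-0.0, -1.0, -0.001]]
tool delta [0.0009 0.0001 0.0012] world [-0.0008 -0.0013 -0.0001]
```

{"api": "servo_tool", "payload": {
  "delta_pos": [
    [0,0.001,0],
    [0,0.0015,0]
  ],
  "dr": [
    [0,-6,0],
    [0,-8,0]
  ],
  "grip": [0.3,0.3]
}}

```text
t: 9.48
tool_pos: [0.4939, 0.0995, 0.0988]
tool_rot: [-0.375, 2.021, -2.016]
contact_force: [-5.3, 1.6, 10.0]
opening: 0.0466
```

```bash
python3 st.py 0 0 .0975
```

```text
t 9.47 pos [0.4939 0.0995 0.0988] kpos [0.0026 0.0017 0.0988] F [-5.3  1.6 10. ] open 0.0466 q [ 0.05 -0.1   2.02  0.    1.22  1.25]
T [ 0.21  1.   -0.12]
kaxes xyz [[-0.971, 0.003, 0.238], [-0.238, 0.002, -0.971], [-0.003, -1.0, -0.002]]
tool delta [0.0029 0.0013 0.001 ] world [-0.0024 -0.002  -0.0013]
```

{"api": "servo_tool", "payload": {
  "delta_pos": [
    [0.001,0.003,0],
    [0.001,0.003,0],
    [0,0.0025,0]
  ],
  "dr": [
    [0,0,0],
    [0,-8,0],
    [0,-8,0]
  ],
  "grip": [0.3,0.3,0.3]
}}

```text
t: 9.85
tool_pos: [0.4939, 0.1001, 0.0973]
tool_rot: [-0.624, 1.845, -1.837]
contact_force: [-9.0, -0.5, 13.8]
opening: 0.0467
```

```bash
python3 st.py 0 0 .0975
```

```text
t 9.85 pos [0.4939 0.1001 0.0973] kpos [0.0027 0.0023 0.0973] F [-9.  -0.5 13.8] open 0.0467 q [ 0.05 -0.1   2.02  0.01  1.22  0.96]
T [ 0.01  1.54 -0.06]
kaxes xyz [[-0.864, 0.004, 0.504], [-0.504, 0.005, -0.864], [-0.006, -1.0, -0.002]]
tool delta [ 0.0035 -0.0002  0.0006] world [-0.0024 -0.0026  0.0002]
```

{"api": "servo_tool", "payload": {
  "delta_pos": [
    [0.001,0.002,0],
    [0.001,0.002,0],
    [0.001,0.002,0]
  ],
  "dr": [
    [0,-9,0],
    [0,-9,0],
    [0,-9,0]
  ],
  "grip": [0.3,0.3,0.3]
}}

```text
t: 10.22
tool_pos: [0.4933, 0.1009, 0.0977]
tool_rot: [-0.966, 1.521, -1.506]
contact_force: [-6.2, 3.9, 12.8]
opening: 0.0465
```

```bash
python3 st.py 0 0 .0975
```

```text
t 10.22 pos [0.4933 0.1009 0.0977] kpos [0.0023 0.0032 0.0977] F [-6.2  3.9 12.8] open 0.0465 q [ 0.05 -0.1   2.02  0.01  1.22  0.47]
T [ 0.43  1.08 -0.09]
kaxes xyz [[-0.528, 0.006, 0.849], [-0.849, 0.012, -0.528], [-0.013, -1.0, -0.001]]
tool delta [ 0.0039  0.0001 -0.0002] world [-0.0018 -0.0034 -0.0002]
```

{"api": "servo_tool", "payload": {
  "delta_pos": [
    [0.001,0.002,0],
    [0.001,0.002,0],
    [0.001,0.002,0]
  ],
  "dr": [
    [0,-9,0],
    [0,-8,0],
    [0,-8,0]
  ],
  "grip": [0.3,0.3,0.3]
}}

```text
t: 10.6
tool_pos: [0.4921, 0.1015, 0.0972]
tool_rot: [-1.206, 1.201, -1.177]
contact_force: [-7.3, 3.9, 13.6]
opening: 0.0464
```

```bash
python3 st.py 0 0 .0975; python3 - <<'E'
from st import *
S[3]=0
draw("side",S,"pics/s8.png",(200,120,360,280),3.7)
E
```

```text
t 10.6 pos [0.4921 0.1015 0.0972] kpos [0.0011 0.0039 0.0972] F [-7.3  3.9 13.6] open 0.0464 q [ 0.04 -0.1   2.02  0.02  1.22  0.01]
T [ 0.33  1.31 -0.08]
kaxes xyz [[-0.106, 0.002, 0.994], [-0.994, 0.02, -0.106], [-0.02, -1.0, 0.0]]
tool delta [ 0.004  -0.0004 -0.0007] world [-0.0006 -0.004   0.0003]
```

View pics/s8.png

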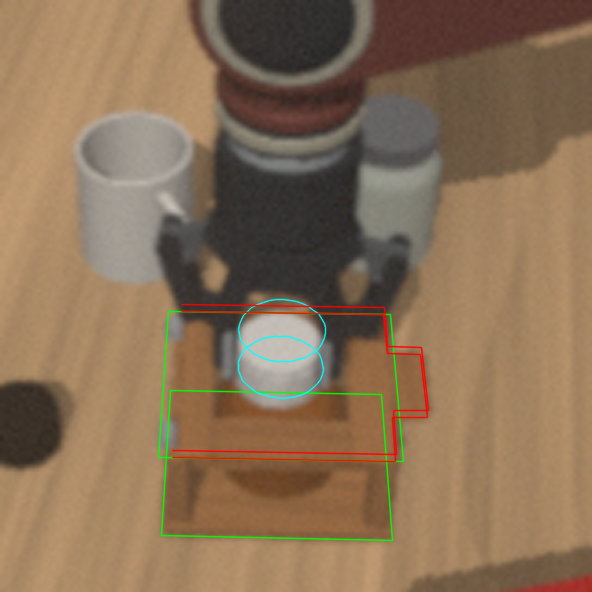

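{"api": "servo_tool", "payload": {
  "delta_pos": [
    [0,-0.004,0],
    [0,-0.006,0],
    [0,-0.01,0],
    [0,-0.01,0]
  ],
  "dr": [
    [0,0,0],
    [0,0,-0.5],
    [0,0,-0.5],
    [0,0,0]
  ],
  "grip": [0.3,0.3,0.3,0.3]
}}

```text
t: 11.15
tool_pos: [0.4916, 0.1013, 0.1282]
tool_rot: [-1.223, 1.19, -1.187]
contact_force: [0.0, -0.3, -0.2]
opening: 0.0466
```

```bash
python3 st.py 0 0.0026 .15
```

```text
t 11.15 pos [0.4916 0.1013 0.1282] kpos [0.0005 0.0038 0.1282] F [ 0.  -0.3 -0.2] open 0.0466 q [ 0.05 -0.14  2.    0.    1.28  0.03]
T [-0.03 -0.06  0.03]
kaxes xyz [[-0.102, -0.001, 0.995], [-0.995, 0.001, -0.102], [-0.001, -1.0, -0.001]]
tool delta [ 0.0012 -0.0218 -0.0005] world [-0.0004 -0.0012  0.0218]
```

{"api": "servo_tool", "payload": {
  "delta_pos": [
    [0,-0.012,0],
    [0,-0.01,0],
    [0,-0.004,0],
    [0,0,0],
    [0,0,0]
  ],
  "dr": [
    [0,0,0],
    [0,0,0],
    [0,0,0],
    [0,0,0],
    [0,0,0]
  ],
  "grip": [0.3,0.3,0.3,0.3,0.3]
}}

```text
t: 11.78
tool_pos: [0.4922, 0.1012, 0.1572]
tool_rot: [-1.221, 1.188, -1.188]
contact_force: [-0.5, 0.2, -1.2]
opening: 0.0463
```

```bash
python3 st.py 0 0.0026 .155; python3 - <<'E'
from st import *
S[3]=0
draw("side",S,"pics/s9.png",(200,120,360,280),3.7)
draw("top",S,"pics/t9.png",(120,100,360,300),3)
E
```

```text
t 11.78 pos [0.4922 0.1012 0.1572] kpos [0.0012 0.0036 0.1572] F [-0.5  0.2 -1.2] open 0.0463 q [ 0.05 -0.17  1.98  0.    1.33  0.03]
T [0.02 0.04 0.01]
kaxes xyz [[-0.102, 0.001, 0.995], [-0.995, 0.001, -0.102], [-0.001, -1.0, 0.001]]
tool delta [ 0.0011  0.0021 -0.0011] world [-0.0011 -0.0011 -0.0022]
```

View pics/s9.png

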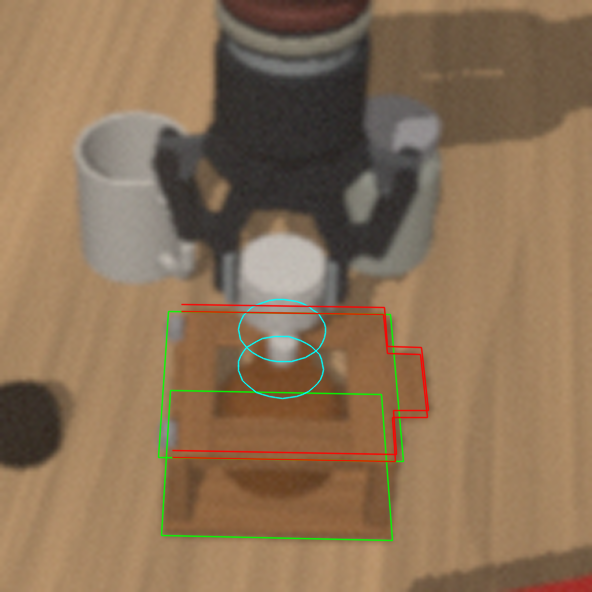

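View pics/t9.png

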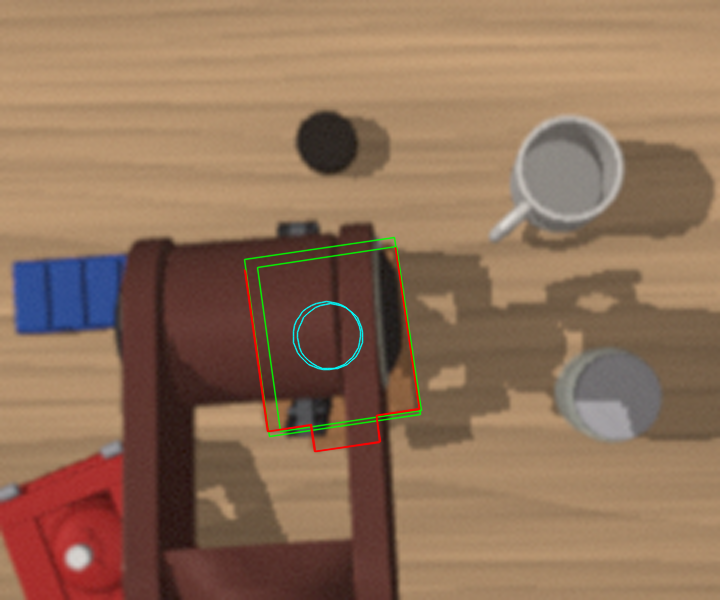

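```bash
python3 - <<'E'
from st import *
print(ctrl.finish_job()); show()
E
```

```text
the job is handed in; nothing more can be done
None
the job is handed in; nothing more can be done
```

The bottle is open: I closed the bamboo keeper's lid, pressed and turned the white cap, lifted it off, and handed the job in with the cap still in the gripper. The job's own report gives no verdict.

- **Lid:** I lowered it until the tab met the rigid stop with about 10 N and the fingertips at the 78 mm closed height. The last side picture still shows it closed.
- **Cap:** It was pressed about 6 mm with about 13 N, then turned about 85° counter-clockwise. The low twisting torque suggests it turned with the gripper rather than slipping. The press eased briefly to about 4.4 mm early in the turn and was restored.
- **Final hold:** The cap is about 4 cm above the neck and in line with it. The tool points straight down to within about 0.1°, and the grip opening is steady at 46 mm.
- **Disagreements:**
  - The gripper read 46 mm on a 49 mm cap.
  - During the turn the tool drifted 2–3 mm. That suggests the cap sits 1–2 mm further in +y than my picture fit said.
- **Bystanders:** The mug, jar and pill case look unmoved in the last pictures. The pill case is partly hidden behind the arm, and I compared them only by eye.

The job took about 12 s of the 54 s allowed.

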